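Gauge a moulded coil former and present the gauge tip in the beam micrometer

TASK

Lift the white coil former out of the open mould, set it fully home in the nest of the blue gauging fixture with its bore in line with the brass guide tube, and let go. Then take the red-handled gauge rod from its cradle, push it through the tube into the former until its collar stops against the tube, keep it there a moment and draw it fully out, leaving the former seated. Finish still holding the rod in the gripper, motionless and level, pointing straight through the gap of the beam micrometer with its tip in the middle of the beam; the rod must never touch the micrometer, touches nothing but the fingers at the end, and the other things on the bench stay where they are.

Things in the scene. Friction and masses are not known exactly. Their poses are not given: they have to be found in the camera images.
- mould: Fixed open steel mould half, 110 (x) x 95 (y) x 40 high, with a rectangular cavity 57 x 41, 14 deep, in the middle of its top; at the four corners (x +-45, y +-38) brass pins stand 12 above the top. Origin: centre of its underside; z up.
- former: Loose white coil former, some 50 g, first in the mould's cavity, its x along the mould's. Base 54 (x) x 38 (y) x 16 high; above it, from 16 to 48 over the underside, a body 40 (x) x 28 (y): grip this, across y. A 14 x 14 bore runs through the body along x, axis 30 over the underside. Brass pins 5 high on the base's ledges. Same after a half turn. Origin: centre of the underside; z up.
- fixture: Fixed gauging fixture on a blue plate 120 (x) x 70 (y) x 10: brass guide tube near its -x end, dark steel nest near its +x end. Its x axis is the direction in which the rod is pushed in (pointing roughly to the robot's left, +y of the world). Origin on the underside of the plate.
- nest (a point): On the fixture: middle of the nest's floor (25 above the bench, 13 in +x from the fixture's origin), where the former's origin belongs when fully home. Pocket 58 (x) x 42 (y), 2 of play each side of the former's base; walls 12 high, 5 thick. Axes as the fixture's; the former's x lies along x, either way round.
- tube_mouth (a point): On the fixture: centre of the guide tube's entry face, 55 above the bench, 60 in -x from the fixture's origin. The tube is level along the fixture's x, 35 long, outer dia 28, inner dia 12; a tip pushed in along +x goes on into the seated former's bore, which is in line with the tube. Axes as the fixture's.
- cradle: Fixed rod cradle: base 150 x 50 x 8, two slotted supports 12 thick, open at the top: one under the shaft (25 ahead of the collar's face), one under the handle's rear (85 behind it); slot sides rise to 57 above the bench at most. Its x is the lying rod's x, roughly +y of the world. Origin on the underside, straight below the rod's origin.
- gauge_rod: Loose gauge rod, some 120 g, 175 long, lying level in the cradle with its axis 50 above the bench. Origin on the rod's axis at the front (stop) face of the dark collar; x along the rod to the tip. Steel shaft 8 dia ahead of it to a rounded brass tip at +80; collar 26 dia x 5 behind the face; red square handle 16 x 16 from -5 to -95.
- rod_tip (a point): End of the rod's brass tip: 80 in +x from the rod's origin, on the axis.
- rod_grip (a point): Good place to grip the handle from above, across its 16 width: 45 in -x from the rod's origin, on the axis, free of the cradle's supports.
- reader: Fixed beam micrometer: base 90 (x) x 124 (y) x 12, and two towers, each 44 (x) x 30 (y), up to 96 high, one black (+y) and one grey (-y), with a gap of 60 between them and round green windows facing each other. The rod comes in along the reader's x (roughly +y of the world) through the gap from its -x side. Origin: centre of the underside.
- beam (a point): Point on the reader: middle of the beam, midway between the two windows, 75 above the bench. Axes as the reader's (beam along y).
- solder_reel: Bystander: green solder-wire reel standing on its flange, 60 dia x 46 high. Origin: centre of its underside.
- screwdriver: Bystander: a blue-handled screwdriver lying on the bench between the stations, under 30 high.
- flux_bottle: Bystander: closed bottle, 40 dia x 90 high. Origin: centre of its underside.
- spare_former: Bystander: another white coil former, same as the one in the mould, standing loose on the bench to the right; not part of the job. Origin: centre of its underside.
- sponge_tray: Bystander: black tray with a tan sponge, 85 x 65 x 28. Origin: centre of its underside.
- tape_roll: Bystander: a flat roll of white tape, 90 dia x 19 high. Origin: centre of its underside.

How it is judged:
By the outcome, as a careful person would: the job done as asked, in the order asked, and still so for the second after the job is handed in, while the arm keeps its last pose, push and grip.
It also fails if it takes over 64 s, if anything falls off the work surface, if the arm or the gripper's body presses on something with over 40 N, if the wrist force passes 120 N, or if a joint passes its speed limit or range.

ROBOT

A 7-joint arm with a two-finger parallel gripper is mounted at the origin on the work surface. World frame = base frame: x ahead of the robot, y to its left, z up, the work surface at z = 0. Lengths are in m, angles in rad, forces in N, time in s.
With the tool pointing down it reaches from about 0.35 to 0.9 m from the base axis. Payload 8.1 kg.
Tool frame: the origin (TCP) lies between the finger pads; the fingertips stand 19 mm ahead of it and the grasp point (between the pads) is the TCP (robot.tips_ahead is the distance from the TCP to the fingertips, in m); z points along the fingers, y is the line along which they close (so a half turn about z gives the same grasp; the last joint's range is limited). The gripper opens to 92 mm and grips with 3 to 60 N. Pads are 19 mm wide; open, the fingers measure 130 mm over their backs; the gripper's body (75 mm by 190 mm) begins 47 mm behind the grasp point.
Start: joints at [1.144, 0.434, 0.025, 1.573, -0.012, 1.134, -0.075], TCP at [0.199, -0.593, 0.246] pointing down, gripper open.
Joint ranges: [-2.62, 2.62], [-0.44, 2.09], [-1.27, 1.32], [0.08, 2.57], [-1.32, 4.46], [0.12, 2], [-2.74, 2.74]. Speed limits (rad/s): [2.22, 2.22, 3.01, 3.01, 3.14, 3.14, 3.14].

INTERFACE

Orientations are given as a rotation vector (axis times angle).
In Python, from bench import robot gives the robot as it stands.
- The arm moves only by the tool apply_moves, never from a script. Its argument "steps" is a list that holds one entry, the list of rows, each a list of 7 numbers: the shift along the tool's x, y, z in cm, then the turn, a rotation vector about the tool's x, y, z in degrees, then the opening in per cent of the stroke, from 0 (shut) to 100 (fully open). In form: [[[x, y, z, wx, wy, wz, claw], ...]]. A call has 1 to 8 rows; each row is the pose to reach, as a shift and turn from the pose commanded when the call began, along the tool's axes at that moment; what a row does not reach only later rows make up. A row lasts 1/12 s, in which the tool goes at most 41.7 mm and 7.16 degrees, less where a joint would pass 70% of its speed; a pose out of reach is approached as far as the arm can. A call with a gripper value outside its range is refused whole. The fingers move at their own pace and stop on an object; the grip force is fixed at half the most. Time passes only in rows, so rows that repeat a pose let the fingers close. It gives the time, the measured TCP pose, the force, the opening and the grip force at its end, in the units of the state.
- robot.observe(): the state, without advancing time (a new reading comes with each control period).
- robot.capture(name): name is "scene" or "top" or "wrist"; returns a dict with "img" (420x560x3 uint8, red, green, blue), "fov_y" (degrees; the focal length in pixels is half the picture's height over the tangent of half this angle, whatever the lens; pixels are square), "cx", "cy" (the principal point, pixels), "k1" (the pictures are not rectified: a ray, as slopes to the right and down, at radius r is drawn at 1 + k1 r^2 times it, then the intrinsics apply), "position" and "attitude" of the camera in the world. Camera axes: x right, y down, z forward; pixel columns grow to the right and rows downward; lengths in m; the calibration is good to about 2 mm. A picture is of the moment at which its call begins. There is no depth.
- robot.close_job(): hands the job in; it is judged then, once.
The state is a dict: "time": time; "qpos": joint angles; "joint_vel": joint speeds; "joint_efforts": joint torques, N m; "eef_pos": TCP position; "ee_rot": TCP orientation; "force": force on the tool from outside, world axes, zero at the start; "wrist_torque": the same for the moment, N m; "width": opening from 0.0 (shut) to 1.0 (fully open); "finger_force": force on a finger pad.
Only numpy, scipy, OpenCV 4.12 (cv2) and the standard library are available. Lean on these libraries where they do the work, as an engineer would, in place of code of your own. Each camera call takes 0.05 s, during which the arm holds its last target. There are 200 camera calls.

## Working session

There is one attempt and no reset: what is moved stays moved. The work goes in short steps, Python scripts to look and compute and a tool call to move; the robot and the scene stay as the last step left them, time stands still between calls to the robot, and variables do not carry over. Pictures are saved under pics/ and viewed, at most 10 in all, crops included, and the job is handed in when it is done.

Besides the shell and the picture viewer there is one more tool, called after ">>>" by a JSON object that holds its "name" and its "arguments". apply_moves: Moves the arm, as the interface text tells. Its arguments: {"type":"object","properties":{"steps":{"type":"array"}},"required":["steps"]}

```bash
mkdir -p pics; ls; python3 - <<'E'
from bench import robot
import cv2
for n in("scene","top"):
    c=robot.capture(n); cv2.imwrite(f"pics/{n}0.png",cv2.resize(c["img"][:,:,::-1],(800,600),interpolation=cv2.INTER_CUBIC))
    print({k:v for k,v in c.items() if k!="img"})
print(robot.observe())
E
```

```text
pics
{'fov_y': 57.327998027758376, 'cx': 283.8616757959131, 'cy': 206.24296887729056, 'k1': -0.045908996135899084, 'position': array([1.02599415, 0.47835349, 0.54852182]), 'attitude': array([-0.93538666, -2.32142952,  1.19214596])}
{'fov_y': 42.89619161181354, 'cx': 276.75662704306626, 'cy': 213.8188171717243, 'k1': -0.11098729106592471, 'position': array([0.26590024, 0.01325785, 1.49903896]), 'attitude': array([-2.12311029,  2.11899727, -0.22222917])}
{'time': 0.1, 'qpos': array([ 1.14442199,  0.43517076,  0.02495395,  1.57399034, -0.0115635 ,
        1.13397353, -0.07511333]), 'joint_vel': array([-0.00087728, -0.00315177,  0.00024002, -0.00291258, -0.0004176 ,
        0.00114919,  0.00109674]), 'joint_efforts': array([ 2.28251905e-03, -6.69136763e+01,  9.87587571e-01, -3.15149260e+01,
       -6.05366193e-02,  3.74226097e-02, -4.29685684e-06]), 'eef_pos': array([ 0.19866243, -0.59214723,  0.24501846]), 'ee_rot': array([-3.09919922e+00, -5.06071542e-01,  5.88239621e-04]), 'force': array([ 0.01145857, -0.83938182,  0.20005486]), 'wrist_torque': array([-0.02802791,  0.03254073, -0.01447202]), 'finger_force': 0.0, 'width': 0.9997491788844352}
```

View pics/scene0.png

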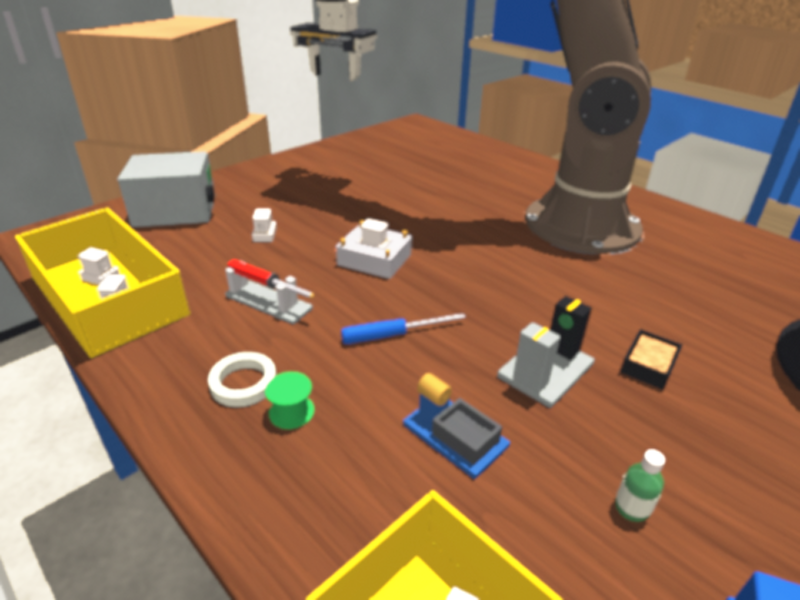

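View pics/top0.png

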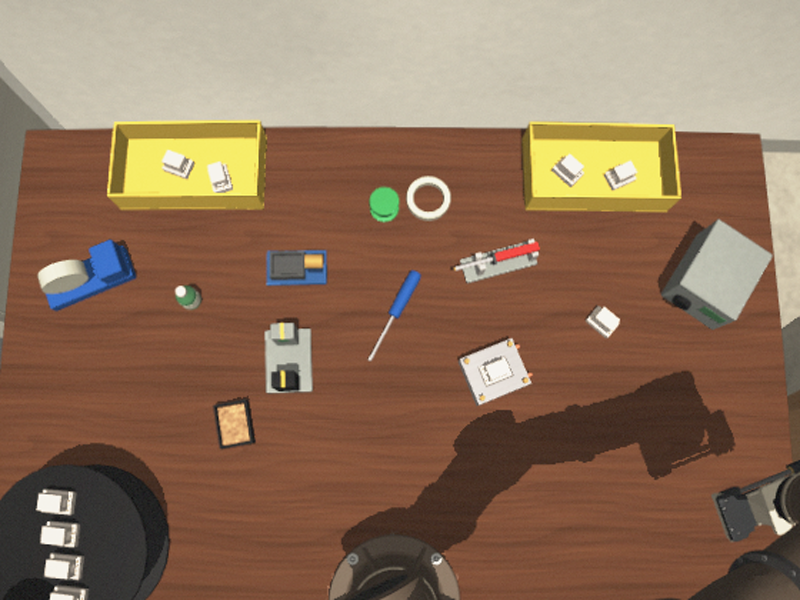

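The scene and top views show the mould with the former at top (496,371), the fixture at (297,267), the rod from tip (457,267) to handle end (538,245), and the reader base at (289,360).

```bash
cat > h.py <<'E'
from bench import robot
import numpy as np, cv2
from scipy.spatial.transform import Rotation as R
def cam(c):
    f=c["img"].shape[0]/2/np.tan(np.radians(c["fov_y"]/2))
    return f,R.from_rotvec(c["attitude"]).as_matrix(),np.array(c["position"])
def unproj(c,px,z):
    "pixels (native) -> world points at height z"
    f,M,p=cam(c); px=np.atleast_2d(px).astype(float)
    d=(px-[c["cx"],c["cy"]])/f; s=d.copy()
    for _ in range(20): s=d/(1+c["k1"]*(s**2).sum(1,keepdims=True))
    r=np.c_[s,np.ones(len(s))]@M.T
    return p+r*((np.broadcast_to(z,len(s))-p[2])/r[:,2])[:,None]
def proj(c,P):
    f,M,p=cam(c); q=(np.atleast_2d(P)-p)@M; s=q[:,:2]/q[:,2:]
    return s*(1+c["k1"]*(s**2).sum(1,keepdims=True))*f+[c["cx"],c["cy"]]
def down(yaw):
    "tool pointing down; tool x axis at world heading yaw(rad)"
    return R.from_euler("z",yaw)*R.from_euler("x",np.pi)
def move(pos,rot,frompos=None,fromrot=None):
    "shift cm & rotvec deg in tool axes"
    o=robot.observe(); p=o["eef_pos"] if frompos is None else np.array(frompos); r=R.from_rotvec(o["ee_rot"]) if fromrot is None else fromrot
    return np.round(r.inv().apply(np.array(pos)-p)*100,2),np.round((r.inv()*rot).as_rotvec(degrees=True),2)
E
python3 - <<'E'
from h import *
c=robot.capture("top"); k=.7
np.set_printoptions(precision=4,suppress=True)
u=lambda p,z:unproj(c,np.array(p)*k,z)[:,:2]
print("mouldcorners",u([(460,357),(514,339),(531,383),(479,404)],.04)); print("former top",u([(495,370)],.074))
a=u([(267,251),(326,250),(327,284),(267,285)],.01);print("fix",a,a.mean(0))
print("rod",u([(457,267)],.05),u([(538,245)],.055))
a=u([(266,330),(311,327),(312,391),(266,393)],.012);print("reader",a,a.mean(0))
o=robot.observe();M=R.from_rotvec(o["ee_rot"]).as_matrix();print(M)
w=robot.capture("wrist");print({k:v for k,v in w.items() if k!="img"}); f,Mw,p=cam(w); print(M.T@(p-o["eef_pos"]),M.T@Mw)
E
```

```text
mouldcorners [[ 0.4593 -0.1256]
 [ 0.4946 -0.2312]
 [ 0.409  -0.2618]
 [ 0.369  -0.1606]]
former top [[ 0.4302 -0.1879]]
fix [[0.6779 0.2586]
 [0.6802 0.1391]
 [0.6097 0.1357]
 [0.6074 0.256 ]] [0.6438 0.1973]
rod [[ 0.6355 -0.1215]] [[ 0.6798 -0.2821]]
reader [[0.5157 0.2546]
 [0.522  0.1655]
 [0.3957 0.1609]
 [0.3913 0.2506]] [0.4562 0.2079]
[[ 0.948   0.3182 -0.0005]
 [ 0.3182 -0.948   0.0011]
 [-0.0001 -0.0012 -1.    ]]
{'fov_y': 70.16501882207237, 'cx': 281.94369519501413, 'cy': 209.98024926392492, 'k1': -0.030443127416173738, 'position': array([ 0.2633, -0.5705,  0.3826]), 'attitude': array([ 2.3787, -1.7105, -0.2174])}
[ 0.0681 -0.0001 -0.1375] [[ 0.     -0.9685 -0.249 ]
 [ 1.     -0.0001  0.0004]
 [-0.0004 -0.249   0.9685]]
```

```bash
python3 - <<'E'
from h import *
print(move([.430,-.188,.25],down(np.radians(108.5))))
E
```

```text
(array([ 34.79, -30.97,  -0.45]), array([-4.000e-02, -4.000e-02, -8.995e+01]))
```

>>> {"name": "apply_moves", "arguments": {"steps": [[[34.8,-31,-0.5,0,0,-90,100],[34.8,-31,-0.5,0,0,-90,100],[34.8,-31,-0.5,0,0,-90,100],[34.8,-31,-0.5,0,0,-90,100],[34.8,-31,-0.5,0,0,-90,100],[34.8,-31,-0.5,0,0,-90,100],[34.8,-31,-0.5,0,0,-90,100],[34.8,-31,-0.5,0,0,-90,100]]]}}

```text
time: 0.87
eef_pos: [0.3647, -0.3013, 0.2495]
ee_rot: [2.472, 1.938, -0.0]
force: [1.7, 0.1, -0.4]
width: 1.003
finger_force: 0.0
```

```bash
python3 - <<'E'
from h import *
print(move([.430,-.188,.25],down(np.radians(108.5))))
E
```

```text
(array([12.56,  3.63, -0.06]), array([ 0.000e+00,  3.000e-02, -3.231e+01]))
```

>>> {"name": "apply_moves", "arguments": {"steps": [[[12.5,3.6,0,0,0,-32.5,100],[12.5,3.6,0,0,0,-32.5,100],[12.5,3.6,0,0,0,-32.5,100],[12.5,3.6,0,0,0,-32.5,100],[12.5,3.6,0,0,0,-32.5,100],[12.5,3.6,0,0,0,-32.5,100],[12.5,3.6,0,0,0,-32.5,100],[12.5,3.6,0,0,0,-32.5,100]]]}}

```text
time: 1.53
eef_pos: [0.4294, -0.1914, 0.2492]
ee_rot: [-1.844, -2.543, 0.0]
force: [-0.8, -0.2, -0.9]
width: 0.999
finger_force: 0.0
```

```bash
python3 - <<'E'
from h import *
print(move([.430,-.188,.25],down(np.radians(108.5))))
c=robot.capture("wrist"); cv2.imwrite("pics/w1.png",cv2.resize(c["img"][:,:,::-1],(800,600),interpolation=cv2.INTER_CUBIC))
import pickle; pickle.dump((c,robot.observe()),open("w1.pkl","wb"))
E
```

```text
(array([ 0.3 ,  0.16, -0.08]), array([-0.02,  0.  , -0.38]))
```

View pics/w1.png

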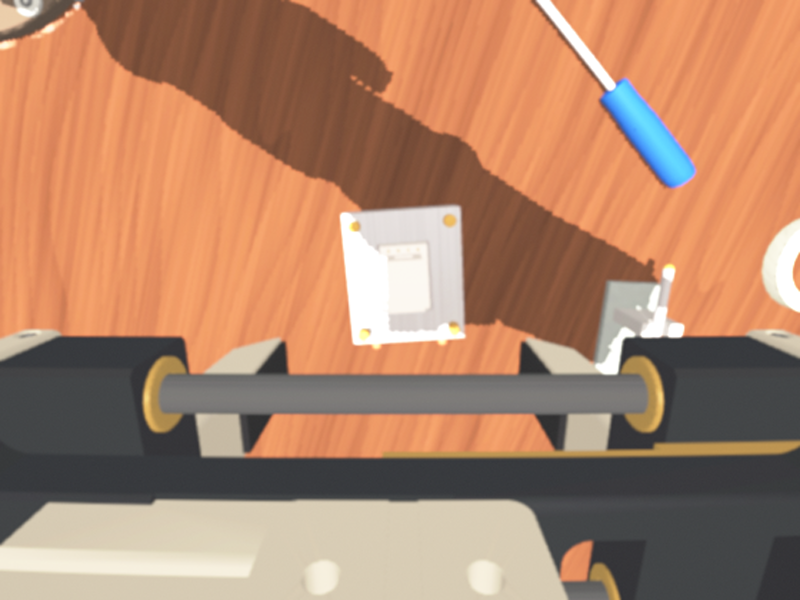

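```bash
python3 - <<'E'
import pickle,cv2
c,o=pickle.load(open("w1.pkl","rb"))
cv2.imwrite("pics/w1c.png",cv2.resize(c["img"][138:248,232:332,::-1],None,fx=5.4,fy=5.4,interpolation=cv2.INTER_CUBIC))
E
```

```text
(no output)
```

View pics/w1c.png

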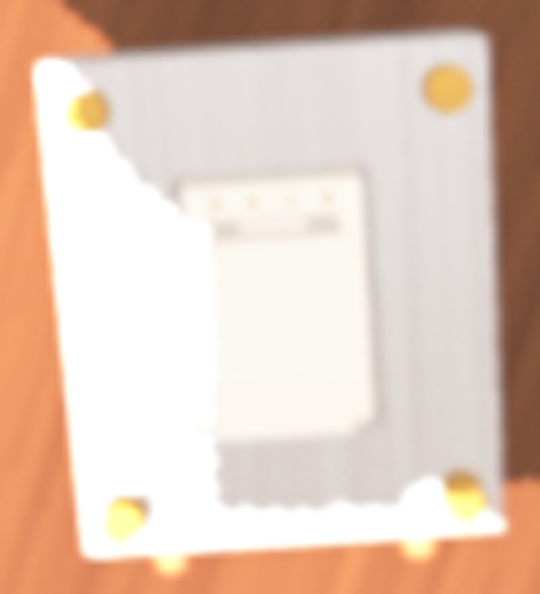

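Crop: mould pin tops at (88,106), (447,86), (464,493), (125,517); the former's body in the middle, pins only on its end ledge.

```bash
python3 - <<'E'
from h import *; import pickle
np.set_printoptions(precision=4,suppress=True)
c,o=pickle.load(open("w1.pkl","rb"))
p=unproj(c,np.array([(88,106),(447,86),(464,493),(125,517)])/5.4+[231.6,137.6],.052)[:,:2]
m=p.mean(0); a=p[0]+p[1]-p[2]-p[3]; yaw=np.arctan2(a[1],a[0]); print(p,m,np.degrees(yaw), np.linalg.norm(p[0]-p[3]),np.linalg.norm(p[0]-p[1]))
b=unproj(c,np.array([(210,305),(372,305)])/5.4+[231.6,137.6],.05); print(b)
for z in (.12,.067): print(move([*m,z],down(yaw)))
E
```

```text
[[ 0.3823 -0.1638]
 [ 0.4508 -0.1371]
 [ 0.4838 -0.2182]
 [ 0.4152 -0.2464]] [ 0.433  -0.1914] 111.90436887079534 0.08896428682055749 0.07361240773903642
[[ 0.4187 -0.1961  0.05  ]
 [ 0.4514 -0.1853  0.05  ]]
(array([-0.11,  0.35, 12.92]), array([-0.02,  0.  , -3.77]))
(array([-0.11,  0.35, 18.22]), array([-0.02,  0.  , -3.77]))
```

>>> {"name": "apply_moves", "arguments": {"steps": [[[-0.1,0.3,4,0,0,-3.5,100],[-0.1,0.3,8,0,0,-3.5,100],[-0.1,0.3,12,0,0,-3.5,100],[-0.1,0.3,14.5,0,0,-3.5,100],[-0.1,0.3,16.5,0,0,-3.5,100],[-0.1,0.3,18,0,0,-3.5,100],[-0.1,0.3,18,0,0,-3.5,100],[-0.1,0.3,18,0,0,-3.5,60]]]}}

```text
time: 2.25
eef_pos: [0.4324, -0.191, 0.069]
ee_rot: [-1.761, -2.599, 0.001]
force: [0.2, 0.2, -0.3]
width: 0.965
finger_force: 0.0
```

>>> {"name": "apply_moves", "arguments": {"steps": [[[0,0,0,0,0,0,10],[0,0,0,0,0,0,10],[0,0,0,0,0,0,10],[0,0,0,0,0,0,10],[0,0,0,0,0,0,10],[0,0,0,0,0,0,10],[0,0,0,0,0,0,10],[0,0,0,0,0,0,10]]]}}

```text
time: 2.92
eef_pos: [0.4329, -0.1908, 0.0694]
ee_rot: [1.76, 2.602, -0.0]
force: [-0.3, 0.1, -0.2]
width: 0.399
finger_force: 0.0
```

>>> {"name": "apply_moves", "arguments": {"steps": [[[0,0,0,0,0,0,10],[0,0,0,0,0,0,10],[0,0,0,0,0,0,10],[0,0,0,0,0,0,10],[0,0,0,0,0,0,10],[0,0,-1.0,0,0,0,10],[0,0,-2,0,0,0,10],[0,0,-4,0,0,0,10]]]}}

```text
time: 3.58
eef_pos: [0.4326, -0.1902, 0.1093]
ee_rot: [-1.759, -2.601, -0.001]
force: [0.2, 0.0, -0.1]
width: 0.299
finger_force: 30.0
```

```bash
python3 - <<'E'
from h import *
print(move([.6437,.15,.22],down(np.radians(91.1))))
E
```

```text
(array([ 23.72,  32.26, -11.05]), array([-0.05, -0.09, 20.78]))
```

>>> {"name": "apply_moves", "arguments": {"steps": [[[0,0,-4,0,0,0,10],[2.4,3.2,-6,0,0,2,10],[4.8,6.4,-8,0,0,4,10],[7.2,9.6,-10,0,0,7,10],[9.6,12.8,-11,0,0,10,10],[12,16,-11,0,0,13,10],[14.4,19.2,-11,0,0,16,10],[16.8,22.4,-11,0,0,19,10]]]}}

```text
time: 4.25
eef_pos: [0.578, 0.0482, 0.2213]
ee_rot: [2.167, 2.272, 0.004]
force: [1.0, -0.1, 0.2]
width: 0.3
finger_force: 30.0
```

```bash
python3 - <<'E'
from h import *
print(move([.6437,.15,.22],down(np.radians(91.1))))
E
```

```text
(array([9.86, 7.04, 0.16]), array([ 0.17, -0.05,  1.6 ]))
```

>>> {"name": "apply_moves", "arguments": {"steps": [[[3.2,2.3,0.1,0,0,1,10],[6.5,4.7,0.1,0,0,1.6,10],[8.5,6.2,0.1,0,0,1.6,10],[9.8,7.1,0.1,0,0,1.6,10],[9.8,7.1,0.1,0,0,1.6,10],[9.8,7.1,0.1,0,0,1.6,10]]]}}

```text
time: 4.75
eef_pos: [0.6427, 0.1487, 0.219]
ee_rot: [-2.194, -2.247, -0.002]
force: [-0.4, -0.7, 0.0]
width: 0.303
finger_force: 30.0
```

```bash
python3 - <<'E'
from h import *
c=robot.capture("wrist"); cv2.imwrite("pics/w2.png",cv2.resize(c["img"][:,:,::-1],(800,600),interpolation=cv2.INTER_CUBIC))
import pickle; pickle.dump((c,robot.observe()),open("w2.pkl","wb"))
E
```

```text
(no output)
```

View pics/w2.png

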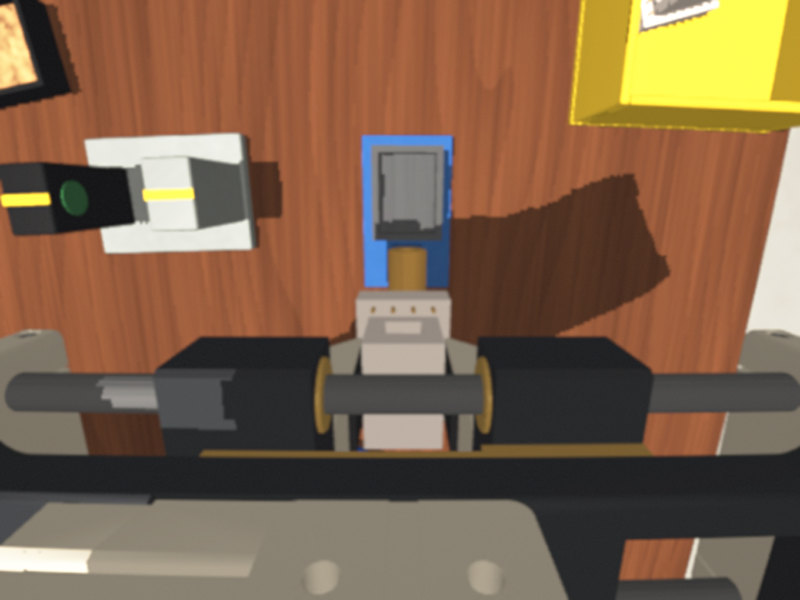

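```bash
python3 - <<'E'
import pickle,cv2
c,o=pickle.load(open("w2.pkl","rb"))
cv2.imwrite("pics/w2c.png",cv2.resize(c["img"][90:235,240:330,::-1],None,fx=4,fy=4,interpolation=cv2.INTER_CUBIC))
E
```

```text
(no output)
```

View pics/w2c.png

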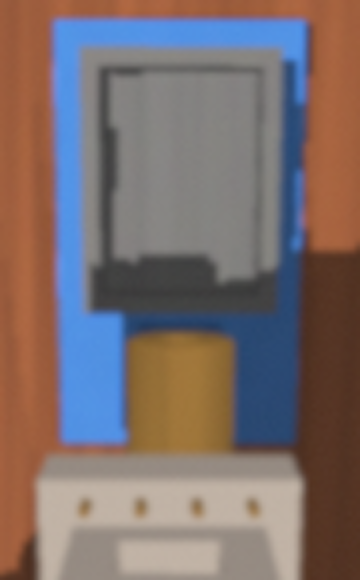

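Crop: nest wall top corners (81,49), (283,49), (276,311), (88,311); plate corners (54,19), (308,20), (297,443), (62,442); held former's front bottom edge (42,455)–(300,456), top edge (37,478)–(303,478).

```bash
python3 - <<'E'
from h import *; import pickle
np.set_printoptions(precision=4,suppress=True)
c,o=pickle.load(open("w2.pkl","rb"))
u=lambda p,z:unproj(c,np.array(p)/4+[239.6,89.6],z)[:,:2]
def rect(p):
    a=p[0]+p[1]-p[2]-p[3]; print(p.mean(0),"yaw",np.degrees(np.arctan2(a[1],a[0])),"L",np.linalg.norm(a)/2,"W",np.linalg.norm(p[0]+p[3]-p[1]-p[2])/2)
rect(u([(81,49),(283,49),(276,311),(88,311)],.037))
rect(u([(54,19),(308,20),(297,443),(62,442)],.01))
z=o["eef_pos"][2]-.0434
for p,zz in (([(42,455),(300,456)],z),([(37,478),(303,478)],z+.016)):
    q=u(p,zz); d=q[1]-q[0]; print("former front",q.mean(0),np.degrees(np.arctan2(d[1],d[0]))+90,np.linalg.norm(d))
M=R.from_rotvec(o["ee_rot"]).as_matrix(); print(o["eef_pos"],np.degrees(np.arctan2(M[1,0],M[0,0])))
E
```

```text
[0.646 0.214] yaw 91.51421371378868 L 0.06627368925897255 W 0.05063190187859458
[0.6462 0.1982] yaw 91.289629280329 L 0.11845657337866655 W 0.06959682523536438
former front [0.6438 0.1735] 91.13474083211136 0.04011707325342609
former front [0.6436 0.174 ] 91.36167877362199 0.037887998052670964
[0.6426 0.1471 0.2189] 91.27429831833102
```

```bash
python3 - <<'E'
from h import *; import pickle
np.set_printoptions(precision=4,suppress=True)
c,o=pickle.load(open("w2.pkl","rb"))
u=lambda p,z:unproj(c,np.array(p)/4+[239.6,89.6],z)[:,:2]
print("tube end",u([(181,331)],.069),u([(126,341),(236,341)],.055))
print("edges +x wall",u([(182,49),(182,311)],.037), "plate",u([(182,19.5),(182,442.5)],.01))
g=cv2.cvtColor(c["img"],cv2.COLOR_RGB2HSV).astype(int)
x=int(181/4+239.6)
for r in range(90,206): print(r,c["img"][r,x-20],c["img"][r,x-15],c["img"][r,x+5]) if r<108 or 150<r<178 or r>196 else 0
E
```

```text
tube end [[0.6463 0.1795]] [[0.6327 0.1749]
 [0.6605 0.1756]]
edges +x wall [[0.6451 0.2471]
 [0.6469 0.1808]] plate [[0.6451 0.2574]
 [0.6483 0.139 ]]
90 [159  95  62] [167  98  64] [160  95  62]
91 [159  95  61] [167  99  64] [161  96  62]
92 [160  95  61] [167  99  64] [160  95  61]
93 [153  96  79] [160  99  80] [152  93  74]
94 [132 112 145] [137 114 146] [129 106 139]
95 [100 136 211] [102 137 212] [ 98 133 208]
96 [ 84 147 229] [ 84 148 229] [ 81 145 228]
97 [ 82 147 229] [ 82 148 229] [ 81 147 229]
98 [ 82 146 229] [ 82 147 228] [ 81 147 229]
99 [ 83 146 228] [ 83 147 228] [ 81 147 228]
100 [ 93 145 222] [ 94 147 223] [ 87 145 224]
101 [114 141 188] [113 140 188] [107 142 199]
102 [132 137 150] [130 136 149] [127 136 156]
103 [138 135 133] [138 136 134] [136 134 134]
104 [138 135 132] [137 134 132] [135 133 130]
105 [134 131 129] [130 127 125] [128 126 124]
106 [125 122 120] [108 106 103] [111 110 109]
107 [115 112 111] [85 83 82] [104 102 101]
151 [123 120 119] [128 125 124] [132 130 127]
152 [122 120 118] [129 125 124] [126 124 122]
153 [122 120 118] [123 120 118] [106 105 
[... 702 characters left out ...]
1] [45 63 92]
172 [ 81 145 227] [ 76 138 221] [72 69 78]
173 [ 81 145 227] [ 75 137 221] [106  85  63]
174 [ 81 145 226] [ 75 137 220] [128  96  52]
175 [ 82 147 226] [ 75 137 220] [138 103  51]
176 [ 81 144 225] [ 76 138 220] [147 109  54]
177 [ 81 145 225] [ 78 139 221] [156 117  57]
197 [ 82 145 227] [ 80 142 225] [158 117  58]
198 [ 82 146 228] [ 82 146 228] [158 117  57]
199 [ 88 142 223] [ 87 141 223] [158 117  58]
200 [109 127 186] [106 126 186] [157 117  57]
201 [137 106 124] [131 103 124] [156 116  58]
202 [155 102  85] [147  98  82] [156 119  69]
203 [156 115  96] [151 112  94] [154 127  95]
204 [152 131 118] [150 129 117] [151 134 117]
205 [150 137 127] [149 137 127] [149 137 127]
```

```bash
python3 - <<'E'
from h import *
for z in(.2189,.09,.068): print(move([.6443,.214,z],down(np.radians(91.4))))
print(robot.observe()["eef_pos"])
E
```

```text
(array([6.68, 0.32, 0.  ]), array([ 0.02, -0.02, -0.13]))
(array([ 6.68,  0.32, 12.89]), array([ 0.02, -0.02, -0.13]))
(array([ 6.68,  0.32, 15.09]), array([ 0.02, -0.02, -0.13]))
[0.64256397 0.14711894 0.21888687]
```

>>> {"name": "apply_moves", "arguments": {"steps": [[[3.5,0.2,0,0,0,0,10],[6.7,0.3,0,0,0,0,10],[6.7,0.3,4,0,0,0,10],[6.7,0.3,8,0,0,0,10],[6.7,0.3,11,0,0,0,10],[6.7,0.3,12.9,0,0,0,10],[6.7,0.3,12.9,0,0,0,10],[6.7,0.3,12.9,0,0,0,10]]]}}

```text
time: 5.47
eef_pos: [0.644, 0.2126, 0.0894]
ee_rot: [-2.199, -2.244, 0.002]
force: [0.2, 0.1, 0.4]
width: 0.303
finger_force: 30.0
```

```bash
python3 - <<'E'
from h import *
c=robot.capture("wrist"); cv2.imwrite("pics/w3c.png",cv2.resize(c["img"][180:330,205:365,::-1],None,fx=4,fy=4,interpolation=cv2.INTER_CUBIC))
import pickle; pickle.dump((c,robot.observe()),open("w3.pkl","wb"));print(robot.observe())
E
```

```text
{'time': 5.5167, 'qpos': array([-0.13968787,  0.70605789, -0.41738498,  1.55869535,  0.3305553 ,
        0.94592139, -0.64240857]), 'joint_vel': array([-0.00399561, -0.02018571, -0.00808821, -0.02295997,  0.00029261,
       -0.0008889 , -0.00311343]), 'joint_efforts': array([ 1.67036424e-01, -7.65810442e+01, -7.77304709e+00, -2.53247792e+01,
       -2.42128456e-02,  2.00286554e-02, -1.08608196e-02]), 'eef_pos': array([0.64496163, 0.21344624, 0.09090507]), 'ee_rot': array([2.19816883e+00, 2.24352152e+00, 2.02343863e-03]), 'force': array([-0.6142054 ,  0.28935822,  1.66958765]), 'wrist_torque': array([ 0.02919246, -0.18195974, -0.023287  ]), 'finger_force': 29.99987170100212, 'width': 0.30197331724633797}
```

View pics/w3c.png

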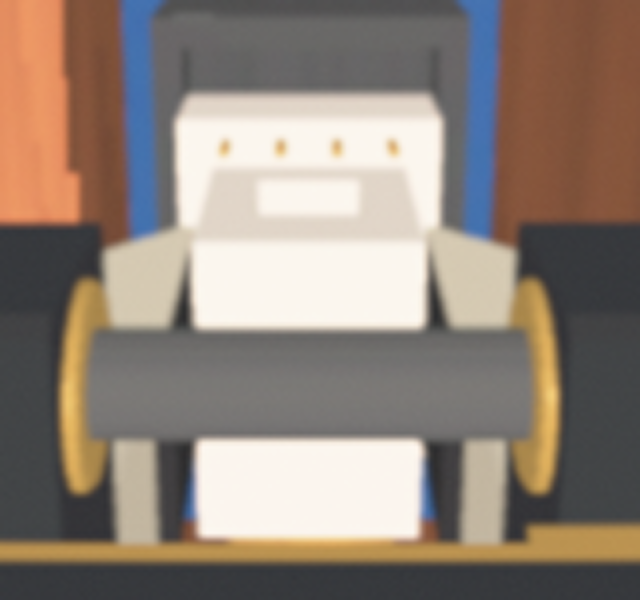

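Crop: nest wall outer front corners ≈(153,15),(468,13), inner front ≈(184,48),(438,48); former's bottom front edge (181,94)–(436,94).

```bash
python3 - <<'E'
from h import *; import pickle
np.set_printoptions(precision=4,suppress=True)
c,o=pickle.load(open("w3.pkl","rb"))
u=lambda p,z:unproj(c,np.array(p)/4+[204.6,179.6],z)[:,:2]
print("outer",u([(153,15),(468,13)],.037),"inner",u([(184,48),(438,48)],.037))
z=o["eef_pos"][2]-.0434
print("former",u([(181,94),(436,94)],z),u([(176,117),(442,117)],z+.016),z)
print(proj(c,[.646,.24,.037])*4-np.array([204.6,179.6])*4)
E
```

```text
outer [[0.6195 0.2481]
 [0.67   0.2494]] inner [[0.6244 0.2428]
 [0.6654 0.2436]]
former [[0.625  0.2376]
 [0.6643 0.2384]] [[0.626  0.238 ]
 [0.6635 0.2388]] 0.04750507029620749
[[317.0758  67.4549]]
```

>>> {"name": "apply_moves", "arguments": {"steps": [[[0.25,0.03,0,0,0,0,10],[0.25,0.03,0.6,0,0,0,10],[0.25,0.03,1.1,0,0,0,10],[0.25,0.03,1.6,0,0,0,10],[0.25,0.03,1.6,0,0,0,10],[0.25,0.03,1.6,0,0,0,10]]]}}

```text
time: 6.02
eef_pos: [0.6442, 0.2165, 0.0728]
ee_rot: [-2.197, -2.245, 0.001]
force: [0.5, 0.1, 0.1]
width: 0.303
finger_force: 30.0
```

>>> {"name": "apply_moves", "arguments": {"steps": [[[0,0,0.2,0,0,0,10],[0,0,0.4,0,0,0,10],[0,0,0.5,0,0,0,10],[0,0,0.5,0,0,0,10]]]}}

```text
time: 6.35
eef_pos: [0.6445, 0.2167, 0.0684]
ee_rot: [2.197, 2.245, 0.0]
force: [-0.9, -0.7, 1.3]
width: 0.299
finger_force: 30.0
```

>>> {"name": "apply_moves", "arguments": {"steps": [[[0,0,0.1,0,0,0,10],[0,0,0.15,0,0,0,10],[0,0,0.15,0,0,0,10]]]}}

```text
time: 6.6
eef_pos: [0.6445, 0.2167, 0.0684]
ee_rot: [2.197, 2.245, 0.0]
force: [-4.6, -1.6, 13.4]
width: 0.303
finger_force: 30.0
```

>>> {"name": "apply_moves", "arguments": {"steps": [[[0,0,-0.1,0,0,0,10],[0,0,-0.1,0,0,0,60],[0,0,-0.1,0,0,0,60],[0,0,-0.1,0,0,0,60],[0,0,-0.1,0,0,0,60],[0,0,-3,0,0,0,60],[0,0,-6,0,0,0,60],[0,0,-10,0,0,0,60]]]}}

```text
time: 7.27
eef_pos: [0.6431, 0.2159, 0.1653]
ee_rot: [-2.195, -2.244, 0.007]
force: [0.5, -1.0, -0.0]
width: 0.601
finger_force: 0.0
```

```bash
python3 - <<'E'
from h import *; import pickle
np.set_printoptions(precision=4,suppress=True)
c=robot.capture("wrist"); 
t=robot.capture("top"); pickle.dump((c,t,robot.observe()),open("w4.pkl","wb"))
a=cv2.resize(c["img"][130:330,195:375,::-1],None,fx=3,fy=3,interpolation=cv2.INTER_CUBIC)
cv2.imwrite("pics/w4c.png",a)
# rod grip target estimate
print(robot.observe()["eef_pos"])
tip=np.array([.6355,-.1215]);e=np.array([.6798,-.2821]);x=(tip-e)/np.linalg.norm(tip-e);g=tip-.125*x;print(g,np.degrees(np.arctan2(x[1],x[0])),np.linalg.norm(tip-e))
print(move([*(g-.03*x),.2],down(np.arctan2(x[1],x[0]))))
E
```

```text
[0.6476 0.2188 0.1737]
[ 0.6687 -0.242 ] 105.4210181011421 0.16659786913403188
(array([-49.01,   1.89,  -2.82]), array([  0.57,  -0.18, -14.19]))
```

View pics/w4c.png

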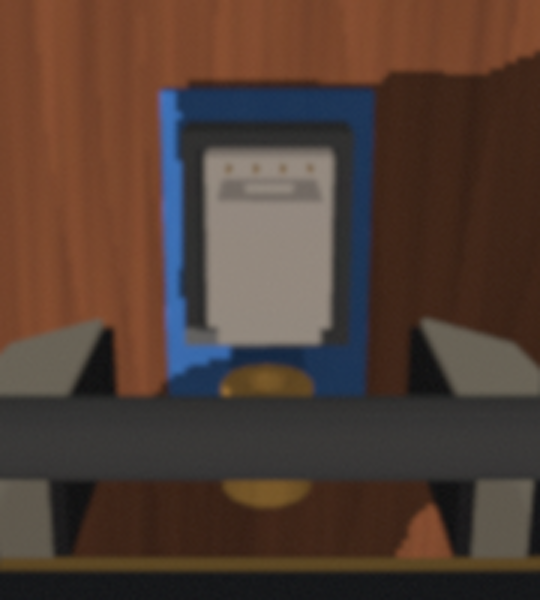

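The former sits level and square in the nest (former 205–333, walls 183–350 in the crop), released. Now to the rod.

>>> {"name": "apply_moves", "arguments": {"steps": [[[-4,0.2,-1,0,0,-2,100],[-8,0.4,-2.8,0,0,-4,100],[-12,0.6,-2.8,0,0,-6,100],[-16,0.8,-2.8,0,0,-8,100],[-20,1,-2.8,0,0,-10,100],[-24,1.2,-2.8,0,0,-12,100],[-28,1.4,-2.8,0,0,-14,100],[-32,1.5,-2.8,0,0,-14,100]]]}}

```text
time: 8.03
eef_pos: [0.6664, -0.1051, 0.1947]
ee_rot: [1.904, 2.498, 0.0]
force: [0.7, -0.7, 0.2]
width: 0.997
finger_force: 0.0
```

```bash
python3 - <<'E'
from h import *
print(move([.6767,-.2709,.2],down(np.radians(105.4))))
E
```

```text
(array([-16.26,  -3.4 ,  -0.53]), array([ 0.02,  0.01, -0.04]))
```

>>> {"name": "apply_moves", "arguments": {"steps": [[[-4,-0.8,-0.5,0,0,0,100],[-8,-1.6,-0.5,0,0,0,100],[-12,-2.4,-0.5,0,0,0,100],[-15,-3.2,-0.5,0,0,0,100],[-16.3,-3.4,-0.5,0,0,0,100],[-16.3,-3.4,-0.5,0,0,0,100],[-16.3,-3.4,-0.5,0,0,0,100]]]}}

```text
time: 8.62
eef_pos: [0.6763, -0.2693, 0.1992]
ee_rot: [-1.908, -2.495, -0.001]
force: [0.3, 0.6, 0.6]
width: 0.996
finger_force: 0.0
```

```bash
python3 - <<'E'
from h import *; import pickle
np.set_printoptions(precision=4,suppress=True)
c=robot.capture("wrist"); o=robot.observe(); pickle.dump((c,o),open("w5.pkl","wb"))
cv2.imwrite("pics/w5.png",cv2.resize(c["img"][60:340,180:400,::-1],None,fx=2.14,fy=2.14,interpolation=cv2.INTER_CUBIC))
im=c["img"].astype(int); red=((im[:,:,0]>110)&(im[:,:,1]<60)&(im[:,:,2]<60)).astype(np.uint8)
n,l,s,ce=cv2.connectedComponentsWithStats(red)
for i in range(1,n):
    if s[i,4]>60:
        r=cv2.minAreaRect(np.argwhere(l==i)[:,::-1].astype(np.float32)); print(s[i],ce[i],cv2.boxPoints(r))
print(o["eef_pos"])
E
```

```text
[274 202  14  16 148] [280.2297 210.6486] [[274. 217.]
 [274. 202.]
 [287. 202.]
 [287. 217.]]
[ 0.6767 -0.2675  0.1995]
```

View pics/w5.png

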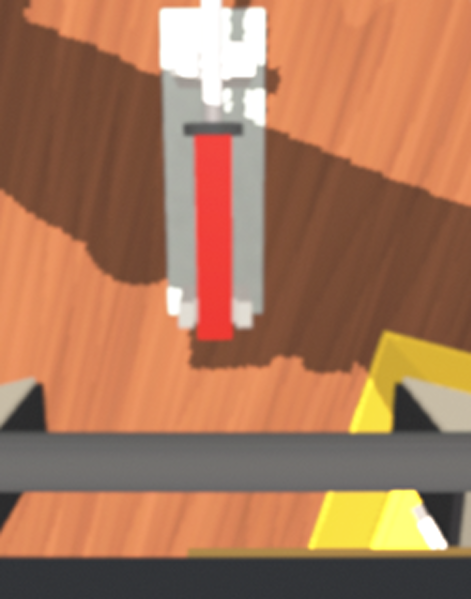

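```bash
python3 - <<'E'
from h import *; import pickle
np.set_printoptions(precision=4,suppress=True)
c,o=pickle.load(open("w5.pkl","rb"))
u=lambda p,z:unproj(c,np.array(p)/2.14+[179.7,59.7],z)[:,:2]
im=c["img"].astype(int); red=((im[:,:,0]>im[:,:,1]+110)&(im[:,:,0]>im[:,:,2]+110)&(im[:,:,1]<95)&(im[:,:,2]<95)).astype(np.uint8); red[:, :265]=0; red[:,295:]=0
ys,xs=np.nonzero(red[:225]); print(ys.min(),ys.max())
rows=[y for y in range(ys.min()+4,ys.max()-4) if (ys==y).any()]
ctr=np.array([[xs[ys==y].mean(),y] for y in rows]); w=[np.ptp(xs[ys==y])+1 for y in rows]; print(min(w),max(w))
p=unproj(c,ctr,.058)[:,:2]; d=p[0]-p[-1]; yaw=np.degrees(np.arctan2(d[1],d[0]))
q=u([(213,135),(215,338)],.058); d2=q[0]-q[1]
print(p[0],p[-1],yaw,"picture",q,np.linalg.norm(d2),np.degrees(np.arctan2(d2[1],d2[0])))
x=d/np.linalg.norm(d); m=q.mean(0)
org=m+.050*x; g=m+.005*x; print("org",org,"grip",g,"collar",u([(213,124)],.055))
M=R.from_rotvec(o["ee_rot"]).as_matrix();print(np.degrees(np.arctan2(M[1,0],M[0,0])))
for z in(.12,.05): print(move([*g,z],down(np.radians(yaw))))
E
```

```text
123 218
15 17
[ 0.6567 -0.1997] [ 0.678 -0.277] 105.40776033936481 picture [[ 0.6556 -0.1962]
 [ 0.6794 -0.2814]] 0.08849404177305573 105.63687499226904
org [ 0.6542 -0.1906] grip [ 0.6662 -0.234 ] collar [[ 0.6543 -0.1918]]
105.3034144901779
(array([ 3.5 , -0.13,  7.96]), array([ 0.02, -0.08, -0.1 ]))
(array([ 3.49, -0.14, 14.96]), array([ 0.02, -0.08, -0.1 ]))
```

>>> {"name": "apply_moves", "arguments": {"steps": [[[3.5,-0.2,2,0,0,0,100],[3.5,-0.2,6,0,0,0,80],[3.5,-0.2,10,0,0,0,60],[3.5,-0.2,13,0,0,0,50],[3.5,-0.2,14.9,0,0,0,50],[3.5,-0.2,14.9,0,0,0,50],[3.5,-0.2,14.9,0,0,0,50],[3.5,-0.2,14.9,0,0,0,50]]]}}

```text
time: 9.33
eef_pos: [0.6668, -0.2345, 0.0528]
ee_rot: [1.904, 2.496, 0.003]
force: [0.1, -0.3, 0.5]
width: 0.543
finger_force: 0.0
```

>>> {"name": "apply_moves", "arguments": {"steps": [[[0,0,0,0,0,0,5],[0,0,0,0,0,0,5],[0,0,0,0,0,0,5],[0,0,0,0,0,0,5],[0,0,0,0,0,0,5],[0,0,0,0,0,0,5],[0,0,0,0,0,0,5],[0,0,0,0,0,0,5]]]}}

```text
time: 10.0
eef_pos: [0.6655, -0.2361, 0.0512]
ee_rot: [1.907, 2.496, 0.0]
force: [-1.7, 0.2, 4.9]
width: 0.173
finger_force: 30.0
```

>>> {"name": "apply_moves", "arguments": {"steps": [[[0,0,-1,0,0,0,5],[0,0,-3,0,0,0,5],[0,0,-6,0,0,0,5],[0,0,-9,0,0,0,5],[0,0,-12,0,0,0,5],[0,0,-12,0,0,0,5]]]}}

```text
time: 10.5
eef_pos: [0.6684, -0.236, 0.1782]
ee_rot: [1.902, 2.489, 0.006]
force: [1.0, -0.6, -0.3]
width: 0.17
finger_force: 30.0
```

```bash
python3 - <<'E'
from h import *; import pickle
print(robot.observe()["force"])
c=robot.capture("wrist"); o=robot.observe(); pickle.dump((c,o),open("w6.pkl","wb"))
print(move([.6497,.03,.17],down(np.radians(91.3))))
E
```

```text
[ 0.99093829 -0.6438598  -0.27787873]
(array([26.13,  5.28,  0.47]), array([ 0.35,  0.14, 13.94]))
```

>>> {"name": "apply_moves", "arguments": {"steps": [[[3.5,0.6,0,0,0,2,5],[7,1.4,0,0,0,4,5],[10.5,2.1,0,0,0,6,5],[14,2.8,0,0,0,8,5],[17.5,3.5,0,0,0,10,5],[21,4.2,0,0,0,12,5],[24,4.9,0,0,0,14,5],[26.1,5.3,0,0,0,14,5]]]}}

```text
time: 11.22
eef_pos: [0.6466, 0.0343, 0.1701]
ee_rot: [-2.194, -2.245, 0.0]
force: [-0.1, 0.5, -1.1]
width: 0.174
finger_force: 30.0
```

>>> {"name": "apply_moves", "arguments": {"steps": [[[0,0,0,0,0,0,5],[0,0,0,0,0,0,5],[0,0,0,0,0,0,5]]]}}

```text
time: 11.47
eef_pos: [0.6475, 0.0287, 0.17]
ee_rot: [-2.198, -2.245, 0.003]
force: [0.6, -0.6, -2.2]
width: 0.173
finger_force: 30.0
```

```bash
python3 - <<'E'
from h import *; import pickle
np.set_printoptions(precision=4,suppress=True,linewidth=200)
o=robot.observe();c=robot.capture("wrist"); s=robot.capture("scene"); pickle.dump((c,s,o),open("w7.pkl","wb"))
M=R.from_rotvec(o["ee_rot"]).as_matrix();print(o["eef_pos"],o["time"],np.degrees(np.arctan2(M[1,0],M[0,0])),M[2])
a=cv2.resize(c["img"][0:250,190:370,::-1],None,fx=2.4,fy=2.4,interpolation=cv2.INTER_CUBIC)
# scene crop around fixture / rod
P=proj(s,[[.65,.2,.04],[.65,.03,.17],[.647,.15,.17]]);print(P)
x0,y0=(P.min(0)-40).astype(int).clip(0);b=s["img"][y0:y0+200,x0:x0+120,::-1];print(x0,y0,b.shape)
b=cv2.resize(b,None,fx=3,fy=3,interpolation=cv2.INTER_CUBIC)
H=max(a.shape[0],b.shape[0]); pad=lambda q:cv2.copyMakeBorder(q,0,H-q.shape[0],0,0,cv2.BORDER_CONSTANT)
out=np.hstack([pad(a),pad(b)]);cv2.imwrite("pics/w7.png",out);print(out.shape)
E
```

```text
[0.6475 0.0287 0.17  ] 11.4667 91.21690524589577 [-0.0011 -0.0013 -1.    ]
[[318.9872 292.5616]
 [253.5419 191.3786]
 [303.1428 220.1263]]
213 151 (200, 120, 3)
(600, 792, 3)
```

View pics/w7.png

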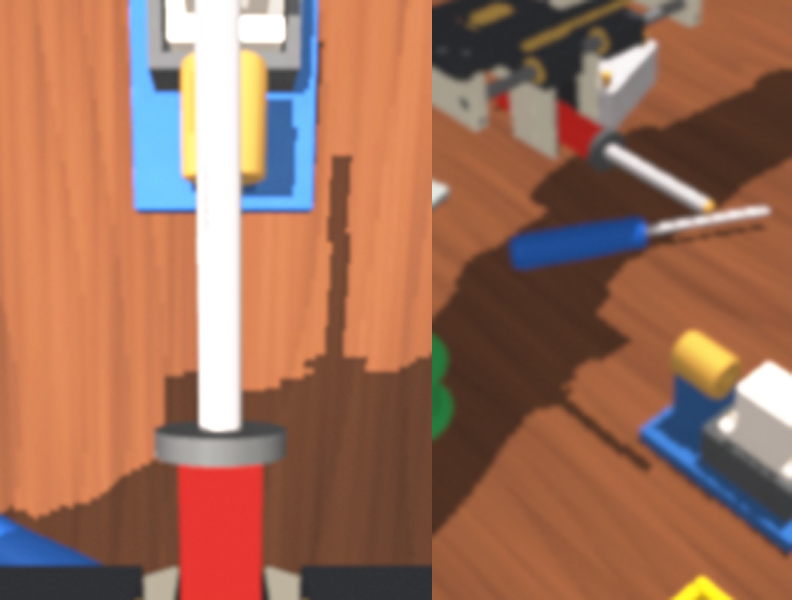

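Wrist: white shaft centre line at ≈(217,30)–(220,420), collar at row 430, tube edges 181/266 at row 120. Scene: rod tip at (710,207), tube at (705,362). The rod is held straight and level.

```bash
cat > m.py <<'E'
from h import *; import pickle
np.set_printoptions(precision=4,suppress=True,linewidth=200)
c,s,o=pickle.load(open("w7.pkl","rb"))
T=R.from_rotvec(o["ee_rot"]); e=o["eef_pos"]
im=c["img"].astype(float)
def edges(r,x0,x1,sgn):
    "sub-pixel position of the strongest gradient of saturation in the row"
    g=im[r,x0:x1]; v=g.min(1); d=np.gradient(v)*sgn; i=int(d.argmax()); w=slice(max(i-2,0),i+3); return x0+(np.arange(len(d))[w]*d[w].clip(0)).sum()/d[w].clip(0).sum()
loc=lambda px,z:T.inv().apply(unproj(c,px,z)-e)
rod=[]
for r in range(95,165,5):
    l,q=edges(r,265,283,1),edges(r,283,300,-1); rod.append(((l+q)/2,r)); 
L=loc(rod,e[2]-.0002); f=np.polyfit(L[:,0],L[:,1],1); print("rod lateral mm fit",L[::4,:2]*1e3,"slope deg",np.degrees(np.arctan(f[0])))
B=cv2.cvtColor(c["img"],cv2.COLOR_RGB2HSV)
tub=[]
for r in range(30,70,4):
    m=(B[r,:,0]>15)&(B[r,:,0]<32)&(B[r,:,1]>110)&(B[r,:,2]>120); xs=np.nonzero(m[255:312])[0]+255
    if len(xs): tub.append(((xs.min()+xs.max())/2,r,np.ptp(xs)+1))
tub=np.array(tub);Lt=loc(tub[:,:2],.055);print(tub.T);print("tube",Lt[:,:2].T*1e3, "at tip the rod:",np.polyval(f,Lt[:,0])*1e3)
# blue plate edges & collar
print("collar front row->x", loc([(281.5,430/2.4)],e[2])[:,0]*1e3, "tube mouth sides", loc([(190+181/2.4,178/2.4),(190+266/2.4,182/2.4)],.055)*1e3, "plate -x corners",loc([(190+134/2.4,210/2.4),(190+313/2.4,209/2.4)],.01)*1e3)
# scene
sp=np.array([(710,207)])/3+[213-432/3,151]
tip=e+T.apply([.126,0,0]); print("scene tip px",sp,"pred",proj(s,tip), "1mm z ->",proj(s,tip+[0,0,.001])-proj(s,tip),"1mm y",proj(s,tip+[0,.001,0])-proj(s,tip),"1mm x",proj(s,tip+[.001,0,0])-proj(s,tip))
E
python3 m.py
```

```text
rod lateral mm fit [[83.4018  0.7789]
 [75.0577  0.85  ]
 [66.4739  0.9013]
 [57.6322  0.9074]] slope deg -0.3337834566528848
[[282.5 282.5 282.5 283.  283.  283.  283.  283.  283.  283. ]
 [ 30.   34.   38.   42.   46.   50.   54.   58.   62.   66. ]
 [ 38.   38.   34.   33.   33.   33.   33.   33.   33.   33. ]]
tube [[143.9148 141.1249 138.3219 135.5058 132.6762 129.8331 126.9761 124.1051 121.2198 118.3201]
 [  1.8285   1.83     1.8315   2.217    2.2196   2.2222   2.2248   2.2274   2.2301   2.2328]] at tip the rod: [0.4232 0.4394 0.4558 0.4722 0.4887 0.5052 0.5219 0.5386 0.5554 0.5723]
collar front row->x [46.6066] tube mouth sides [[112.364  -11.5642 114.9164]
 [111.1404  16.2534 114.881 ]] plate -x corners [[108.7975 -32.3043 159.948 ]
 [109.1711  37.3364 159.8554]]
scene tip px [[305.6667 220.    ]] pred [[306.1464 220.9006]] 1mm z -> [[ 0.0341 -0.4888]] 1mm y [[0.4511 0.2729]] 1mm x [[-0.4169  0.2538]]
```

>>> {"name": "apply_moves", "arguments": {"steps": [[[0,0.1,3,0,0,0,5],[0,0.1,5.5,0,0,0,5],[0,0.1,6.5,0,0,0,5],[0,0.1,6.5,0,0,0,5],[0,0.1,6.5,0,0,0,5],[0,0.1,6.5,0,0,0,5]]]}}

```text
time: 12.07
eef_pos: [0.6498, 0.0297, 0.1072]
ee_rot: [2.197, 2.244, 0.002]
force: [0.6, 1.0, -1.3]
width: 0.171
finger_force: 30.0
```

```bash
python3 - <<'E'
from h import *; import pickle
np.set_printoptions(precision=4,suppress=True,linewidth=200)
o=robot.observe();c=robot.capture("wrist"); s=robot.capture("scene"); pickle.dump((c,s,o),open("w8.pkl","wb"))
T=R.from_rotvec(o["ee_rot"]); e=o["eef_pos"]; M=T.as_matrix(); print(e,np.degrees(np.arctan2(M[1,0],M[0,0])),M[2])
loc=lambda px,z:T.inv().apply(unproj(c,px,z)-e)
B=cv2.cvtColor(c["img"],cv2.COLOR_RGB2HSV).astype(int)
for r in range(2,60,6):
    h,s_,v=B[r,240:330].T
    print(r,"".join("w" if (s_[i]<45 and v[i]>120) else "b" if 95<h[i]<125 and s_[i]>100 else "t" if 15<h[i]<32 and s_[i]>110 else "." for i in range(90)))
E
```

```text
[0.6498 0.0297 0.1072] 91.20591810223995 [ 0.0002  0.0019 -1.    ]
2 ..............ttttttttttt......wwwwwwwwwwwwwwwwwww.ttttttttttttt...............bbbbbbbbbb.
8 bb............tttttttttttt.....wwwwwwwwwwwwwwwwwww.ttttttttttttt.............bbbbbbbbbbbb.
14 bbbbbbbbbbbbbb..ttttttttt......wwwwwwwwwwwwwwwwwww.tttttttttttwbbbbbbbbbbbbbbbbbbbbbbbbbb.
20 bbbbbbbbbbbbbb..ttttttttt......wwwwwwwwwwwwwwwwwww.ttttttttttt.wbbbbbbbbbbbbbbbbbbbbbbbbb.
26 bbbbbbbbbbbbbb.wtttttttt.......wwwwwwwwwwwwwwwwwww.ttttttttttt..bbbbbbbbbbbbbbbbbbbbbbbbb.
32 bbbbbbbbbbbbbb.wttttttt.........wwwwwwwwwwwwwwwwww.ttttttttttt..bbbbbbbbbbbbbbbbbbbbbbbb..
38 bbbbbbbbbbbbbb.w.tttttt.........wwwwwwwwwwwwwwwwww.tttttttttttw.bbbbbbbbbbbbbbbbbbbbbbbb..
44 bbbbbbbbbbbbbb.w.tttttt.........wwwwwwwwwwwwwwwwww.tttttttttttw.bbbbbbbbbbbbbbbbbbbbbbbb..
50 bbbbbbbbbbbbbb.w.tttttttttttttt.wwwwwwwwwwwwwwwwww.tttttttttttw.bbbbbbbbbbbbbbbbbbbbbbbb..
56 bbbbbbbbbbbbbbbb.ww.ttttttttttt.wwwwwwwwwwwwwwwwww..tttttttt.w.bbbbbbbbbbbbbbbbbbbbbbbb...
```

```bash
python3 - <<'E'
from h import *; import pickle
np.set_printoptions(precision=4,suppress=True,linewidth=200)
c,s,o=pickle.load(open("w8.pkl","rb"))
T=R.from_rotvec(o["ee_rot"]); e=o["eef_pos"]
loc=lambda px,z:T.inv().apply(unproj(c,px,z)-e)*1e3
for r in (20,26,32,38,44):
    v=c["img"][r].astype(float)
    b=v[:,2]-v[:,0]  # blue minus red
    l=np.interp(0,-b[250:258],np.arange(250,258)); q=np.interp(0,b[298:308],np.arange(298,308))
    g=v[:,2] ; 
    gl=np.gradient(g)[264:276].argmax()+264; gr=np.gradient(g)[285:295].argmin()+285
    print(r,l,q,"tube",loc([((l+q)/2,r)],.055)[0,:2], "w",(loc([(q,r)],.055)-loc([(l,r)],.055))[0,1],"rod",gl,gr,loc([((gl+gr)/2,r)],e[2])[0,:2])
E
```

```text
20 254.61061946902655 302.7471264367816 tube [130.0966  -0.4628] w 27.409868884969654 rod 271 289 [112.8164   0.5798]
26 254.77570093457945 302.5 tube [126.9808  -0.4929] w 27.27843225366032 rod 271 290 [110.558    0.7842]
32 254.80701754385964 302.5 tube [123.8438  -0.4908] w 27.36530292089714 rod 271 290 [108.284    0.7822]
38 254.9047619047619 302.2957746478873 tube [120.6851  -0.5283] w 27.297553838180647 rod 271 290 [105.9944   0.7802]
44 254.92233009708738 302.3098591549296 tube [117.5042  -0.5263] w 27.402623817341002 rod 271 290 [103.6886   0.7781]
```

>>> {"name": "apply_moves", "arguments": {"steps": [[[0,-0.12,0,0,0,0,5],[0,-0.12,0,0,0,0,5],[0,-0.12,0,0,0,0,5],[0,-0.12,0,0,0,0,5],[0,-0.12,0,0,0,0,5],[0,-0.12,0,0,0,0,5]]]}}

```text
time: 12.67
eef_pos: [0.6476, 0.0299, 0.1058]
ee_rot: [2.197, 2.246, -0.0]
force: [0.5, 0.3, -1.6]
width: 0.171
finger_force: 30.0
```

```bash
cat > lat.py <<'E'
from h import *
np.set_printoptions(precision=4,suppress=True,linewidth=200)
for k in range(3):
    o=robot.observe();c=robot.capture("wrist")
    T=R.from_rotvec(o["ee_rot"]); e=o["eef_pos"]
    loc=lambda px,z:T.inv().apply(unproj(c,px,z)-e)*1e3
    for r in (20,44):
        v=c["img"][r].astype(float); b=v[:,2]-v[:,0]
        l=np.interp(0,-b[250:260],np.arange(250,260)); q=np.interp(0,b[298:310],np.arange(298,310)); g=v[:,2]
        gl=np.gradient(g)[264:276].argmax()+264; gr=np.gradient(g)[285:295].argmin()+285
        print(e,r,l,q,"tube",loc([((l+q)/2,r)],.055)[0,:2],"rod",gl,gr,loc([((gl+gr)/2,r)],e[2])[0,:2])
E
python3 lat.py
```

```text
[0.6476 0.0299 0.1058] 20 258.5 306.9620253164557 tube [129.5659   1.9132] rod 270 289 [112.7486   0.4404]
[0.6476 0.0299 0.1058] 44 258.6929824561403 306.50666666666666 tube [117.0693   1.8449] rod 271 289 [103.6232   0.6343]
[0.6476 0.0299 0.1058] 20 258.54954954954957 306.9873417721519 tube [129.5927   1.8951] rod 270 289 [112.78     0.4057]
[0.6476 0.0299 0.1058] 44 258.704347826087 306.52 tube [117.0986   1.8139] rod 271 289 [103.6561   0.6003]
[0.6476 0.0299 0.1057] 20 258.55855855855856 306.9871794871795 tube [129.5884   1.8944] rod 270 289 [112.7901   0.4017]
[0.6476 0.0299 0.1057] 44 258.70175438596493 306.52054794520546 tube [117.0957   1.8102] rod 271 290 [103.6649   0.806 ]
```

>>> {"name": "apply_moves", "arguments": {"steps": [[[0,0.06,0,0,0,0,5],[0,0.06,0,0,0,0,5],[0,0.06,0,0,0,0,5],[0,0.06,0,0,0,0,5],[0,0.06,0,0,0,0,5]]]}}

```text
time: 13.23
eef_pos: [0.6482, 0.0299, 0.1058]
ee_rot: [2.197, 2.245, -0.0]
force: [0.3, -0.5, -1.0]
width: 0.169
finger_force: 30.0
```

```bash
python3 lat.py | tail -2
```

```text
[0.6482 0.0299 0.1058] 20 257.3796296296296 305.8072289156627 tube [129.5909   1.2244] rod 270 290 [112.7794   0.606 ]
[0.6482 0.0299 0.1058] 44 257.719298245614 305.49333333333334 tube [117.0962   1.23  ] rod 271 290 [103.6547   0.804 ]
```

>>> {"name": "apply_moves", "arguments": {"steps": [[[-2,0.04,0,0,0,0,5],[-3,0.04,0,0,0,0,5],[-3,0.04,1.5,0,0,0,5],[-3,0.04,3.5,0,0,0,5],[-3,0.04,5,0,0,0,5],[-3,0.04,5,0,0,0,5],[-3,0.04,5,0,0,0,5],[-3,0.04,5,0,0,0,5]]]}}

```text
time: 14.05
eef_pos: [0.6499, -0.0002, 0.0567]
ee_rot: [2.197, 2.245, 0.001]
force: [-0.2, 0.2, -1.2]
width: 0.173
finger_force: 30.0
```

>>> {"name": "apply_moves", "arguments": {"steps": [[[0,0,0,0,0,0,5],[0,0,0,0,0,0,5],[0,0,0,0,0,0,5]]]}}

```text
time: 14.3
eef_pos: [0.6498, -0.0001, 0.0567]
ee_rot: [2.197, 2.245, 0.001]
force: [0.4, 0.7, -0.9]
width: 0.168
finger_force: 30.0
```

```bash
python3 - <<'E'
from h import *; import pickle
np.set_printoptions(precision=4,suppress=True,linewidth=200)
o=robot.observe();s=robot.capture("scene"); w=robot.capture("wrist"); pickle.dump((s,w,o),open("w9.pkl","wb"))
T=R.from_rotvec(o["ee_rot"]); e=o["eef_pos"]; print(e,T.as_matrix()[2],o["force"])
fx=R.from_euler("z",91.3,degrees=True)
ax=lambda x:np.array([.6475,.1405,.055])+fx.apply([x,0,0])
print("tip pred",proj(s,e+T.apply([.1266,0,0])),"mouth",proj(s,ax(0)),"tube end",proj(s,ax(.035)))
u0,v0=proj(s,ax(0))[0].astype(int)-[28,22]
B=cv2.cvtColor(s["img"],cv2.COLOR_RGB2HSV).astype(int)
print(u0,v0)
for r in range(v0,v0+44):
    h,s_,v=B[r,u0:u0+64].T
    print(r,"".join("w" if (s_[i]<60 and v[i]>120) else "b" if 95<h[i]<125 and s_[i]>100 else "t" if 15<h[i]<35 and s_[i]>90 and v[i]>90 else "." for i in range(64)))
E
```

```text
[ 0.6498 -0.0001  0.0567] [-0.0001  0.0014 -1.    ] [ 0.3678  0.6646 -0.9071]
tip pred [[290.6374 263.5701]] mouth [[295.9155 268.2596]] tube end [[310.4387 278.193 ]]
267 246
246 wwwww...........................................................
247 wwwwww..........................................................
248 wwwwwwww........................................................
249 wwwwwwwww.......................................................
250 wwwwwwwwww......................................................
251 ..wwwwwwwww.....................................................
252 ...wwwwwwwww....................................................
253 .....wwwwwwwww..................................................
254 ......wwwwwwwww.................................................
255 ........wwwwwwwww...............................................
256 ..........wwwwwwww..............................................
257 ...........wwwwwwww.............................................
258 .............wwwwwwww...........................................
259 ..............wwwwwwww.
[... 1411 characters left out ...]
wwwwwwwwww
280 ............................bbbbb...ttttttttt.wwwwwwwwwwwwwwwwww
281 ............................bbbbbb...ttttttt...wwwwwwwwwwwwwwwww
282 ............................bbbbbbbb...tttt....wwwwwwwwwwwwwwwww
283 ............................bbbbbbbbb........b.wwwwwwwwwwwwwwwww
284 ............................bbbbbbbbbbb.....bbwwwwwwwwwwwwwwwwww
285 ...........................bbbbbbbbbbbbbbbbbb.wwwwwwwwwwwwwwwwww
286 ........................w..bbbbbbbbbbbbbbbbb.wwwwwwwwwwwwwwwwwww
287 .........................bbbbbbbbbbbbbbbbb..wwwwwwwwwwwwwwwwwwww
288 .......................bbbbbbbbbbbbbbbbbb..wwwwwwwwwwwwwwwwwwwww
289 ....................w.bbbbbbbbbbbbbbbbbb.wwwwwwwwwwwwwwwwwwwwwww
```

>>> {"name": "apply_moves", "arguments": {"steps": [[[0,-0.06,0,0,0,0,5],[0,-0.06,0,0,0,0,5],[0.6,-0.06,0,0,0,0,5],[1.2,-0.06,0,0,0,0,5],[1.5,-0.06,0,0,0,0,5],[1.8,-0.06,0,0,0,0,5],[2.1,-0.06,0,0,0,0,5],[2.4,-0.06,0,0,0,0,5]]]}}

```text
time: 15.07
eef_pos: [0.6482, 0.0243, 0.0558]
ee_rot: [2.197, 2.246, -0.0]
force: [-0.2, 0.1, -1.6]
width: 0.171
finger_force: 30.0
```

>>> {"name": "apply_moves", "arguments": {"steps": [[[0.5,0,0,0,0,0,5],[1,0,0,0,0,0,5],[1.5,0,0,0,0,0,5],[2,0,0,0,0,0,5],[2.5,0,0,0,0,0,5],[3,0,0,0,0,0,5],[3,0,0,0,0,0,5]]]}}

```text
time: 15.65
eef_pos: [0.6474, 0.0557, 0.0559]
ee_rot: [-2.195, -2.247, -0.001]
force: [-0.9, -0.3, -1.4]
width: 0.172
finger_force: 30.0
```

>>> {"name": "apply_moves", "arguments": {"steps": [[[0.4,0,0,0,0,0,5],[0.8,0,0,0,0,0,5],[1.2,0,0,0,0,0,5],[1.6,0,0,0,0,0,5],[2,0,0,0,0,0,5],[2.4,0,0,0,0,0,5],[2.8,0,0,0,0,0,5],[2.8,0,0,0,0,0,5]]]}}

```text
time: 16.32
eef_pos: [0.6468, 0.0833, 0.0559]
ee_rot: [-2.196, -2.246, -0.001]
force: [-0.1, 1.2, -0.6]
width: 0.17
finger_force: 30.0
```

Clean. Final centimetre to the collar stop.

>>> {"name": "apply_moves", "arguments": {"steps": [[[0.3,0,0,0,0,0,5],[0.6,0,0,0,0,0,5],[0.8,0,0,0,0,0,5],[0.9,0,0,0,0,0,5],[1.0,0,0,0,0,0,5],[1.1,0,0,0,0,0,5]]]}}

```text
time: 16.82
eef_pos: [0.6467, 0.0928, 0.0558]
ee_rot: [2.197, 2.245, -0.0]
force: [-0.5, 0.8, -1.6]
width: 0.173
finger_force: 30.0
```

>>> {"name": "apply_moves", "arguments": {"steps": [[[0.1,0,0,0,0,0,5],[0.2,0,0,0,0,0,5],[0.25,0,0,0,0,0,5],[0.3,0,0,0,0,0,5],[0.3,0,0,0,0,0,5]]]}}

```text
time: 17.23
eef_pos: [0.6466, 0.0945, 0.0557]
ee_rot: [2.198, 2.244, -0.002]
force: [-0.4, -4.1, 0.7]
width: 0.17
finger_force: 30.0
```

>>> {"name": "apply_moves", "arguments": {"steps": [[[0.1,0,0,0,0,0,5],[0.1,0,0,0,0,0,5],[0.1,0,0,0,0,0,5],[0.1,0,0,0,0,0,5],[0.1,0,0,0,0,0,5],[0.1,0,0,0,0,0,5],[0.1,0,0,0,0,0,5],[0.1,0,0,0,0,0,5]]]}}

```text
time: 17.9
eef_pos: [0.6466, 0.0945, 0.0557]
ee_rot: [2.198, 2.243, -0.004]
force: [-0.1, -7.9, 1.9]
width: 0.172
finger_force: 30.0
```

>>> {"name": "apply_moves", "arguments": {"steps": [[[0,0,0,0,0,0,5],[0,0,0,0,0,0,5],[0,0,0,0,0,0,5],[0,0,0,0,0,0,5],[0,0,0,0,0,0,5],[0,0,0,0,0,0,5],[0,0,0,0,0,0,5],[0,0,0,0,0,0,5]]]}}

```text
time: 18.57
eef_pos: [0.6466, 0.0945, 0.0557]
ee_rot: [2.198, 2.242, -0.003]
force: [-1.3, -7.4, 1.8]
width: 0.168
finger_force: 30.0
```

>>> {"name": "apply_moves", "arguments": {"steps": [[[-0.4,0,0,0,0,0,5],[-1.4,0,0,0,0,0,5],[-2.6,0,0,0,0,0,5],[-4,0,0,0,0,0,5],[-5.4,0,0,0,0,0,5],[-6.8,0,0,0,0,0,5],[-8.4,0,0,0,0,0,5],[-10,0,0,0,0,0,5]]]}}

```text
time: 19.23
eef_pos: [0.6487, -0.0052, 0.0558]
ee_rot: [2.198, 2.245, -0.0]
force: [-0.3, -0.4, -2.4]
width: 0.169
finger_force: 30.0
```

>>> {"name": "apply_moves", "arguments": {"steps": [[[-1.5,0,0,0,0,0,5],[-2,0,0,0,0,0,5],[-2,0,-2,0,0,0,5],[-2,0,-6,0,0,0,5],[-2,0,-9,0,0,0,5],[-2,0,-9,0,0,0,5],[-2,0,-9,0,0,0,5]]]}}

```text
time: 19.82
eef_pos: [0.6506, -0.0228, 0.1481]
ee_rot: [2.195, 2.244, 0.005]
force: [0.1, -0.2, -2.5]
width: 0.171
finger_force: 30.0
```

```bash
python3 - <<'E'
from h import *; import pickle
np.set_printoptions(precision=4,suppress=True,linewidth=200)
o=robot.observe();s=robot.capture("scene"); t=robot.capture("top"); pickle.dump((s,t,o),open("w10.pkl","wb"))
s9=pickle.load(open("w9.pkl","rb"))[0]
# former moved? compare scene around former
d=np.abs(s["img"].astype(int)-s9["img"].astype(int)).max(2)[262:330,310:370]; print("diff",d.mean(),(d>40).sum())
c,_=pickle.load(open("w2.pkl","rb"))
u=lambda p,z:unproj(c,np.array(p)*.7,z)[:,:2]
a=u([(86,140),(243,133),(256,250),(106,253)],.012);print("reader base w2",a,a.mean(0))
print("towers top",u([(142,158),(190,157),(192,207),(146,209)],.096).mean(0), "stripes",u([(169,195)],.096),u([(25,200)],.096))
print(o["eef_pos"],o["force"])
B=cv2.cvtColor(c["img"],cv2.COLOR_RGB2HSV).astype(int)
m=((B[:,:,0]>22)&(B[:,:,0]<34)&(B[:,:,1]>150)&(B[:,:,2]>150)).astype(np.uint8); m[:,200:]=0
n,l,st,ce=cv2.connectedComponentsWithStats(m)
for i in range(1,n):
    if st[i,4]>15: print(st[i],ce[i],unproj(c,ce[i],.096))
m=((B[:,:,1]<40)&(B[:,:,2]>165)).astype(np.uint8);m[:,185:]=0;m[200:]=0
n,l,st,ce=cv2.connectedComponentsWithStats(m)
for i in range(1,n):
    if st[i,4]>100: print("white",st[i],ce[i])
E
```

```text
diff 0.6524509803921569 0
reader base w2 [[0.3963 0.2496]
 [0.5198 0.2561]
 [0.5247 0.1665]
 [0.4    0.1616]] [0.4602 0.2084]
towers top [0.5025 0.2174] stripes [[0.5028 0.2105]] [[0.4127 0.2064]]
[ 0.6506 -0.0228  0.1481] [ 0.1025 -0.2332 -2.488 ]
[100 133  36   7 147] [117.7959 135.7279] [[0.5024 0.2112 0.096 ]]
[  1 135  34   9 264] [ 17.5    139.2576] [[0.4128 0.207  0.096 ]]
white [  60   93  110   39 2653] [114.5175 108.4893]
white [  71  140  105   37 2461] [122.349 162.104]
```

```bash
python3 - <<'E'
from h import *
print(move([.4622,.112,.2],down(np.radians(92.5))), robot.observe()["eef_pos"])
E
```

```text
(array([ 13.93, -18.35,  -5.47]), array([-0.06,  0.01, -1.25])) [ 0.64861127 -0.02325848  0.14507428]
```

>>> {"name": "apply_moves", "arguments": {"steps": [[[0,-2,-2,0,0,0,5],[2,-5,-4,0,0,0,5],[4,-8,-5.5,0,0,-0.5,5],[6,-11,-5.5,0,0,-1,5],[8.5,-14,-5.5,0,0,-1.3,5],[11,-16.5,-5.5,0,0,-1.3,5],[13,-18,-5.5,0,0,-1.3,5],[13.9,-18.3,-5.5,0,0,-1.3,5]]]}}

```text
time: 20.58
eef_pos: [0.4592, 0.1143, 0.1998]
ee_rot: [-2.165, -2.273, 0.004]
force: [0.5, 0.5, -1.6]
width: 0.173
finger_force: 30.0
```

>>> {"name": "apply_moves", "arguments": {"steps": [[[0,0,0,0,0,0,5],[0,0,0,0,0,0,5],[0,0,0,0,0,0,5],[0,0,0,0,0,0,5],[0,0,0,0,0,0,5]]]}}

```text
time: 21.0
eef_pos: [0.4638, 0.1108, 0.2004]
ee_rot: [-2.174, -2.268, 0.001]
force: [-0.3, 0.2, -1.1]
width: 0.167
finger_force: 30.0
```

```bash
cat > rd.py <<'E'
from h import *; import pickle
np.set_printoptions(precision=4,suppress=True,linewidth=200)
o=robot.observe();c=robot.capture("wrist"); pickle.dump((c,o),open("w11.pkl","wb"))
T=R.from_rotvec(o["ee_rot"]); e=o["eef_pos"];M=T.as_matrix(); print(e,np.degrees(np.arctan2(M[1,0],M[0,0])),M[2],o["force"])
B=cv2.cvtColor(c["img"],cv2.COLOR_RGB2HSV).astype(int)
m=((B[:,:,0]>22)&(B[:,:,0]<34)&(B[:,:,1]>150)&(B[:,:,2]>150)).astype(np.uint8); m[230:]=0
n,l,st,ce=cv2.connectedComponentsWithStats(m); p=[]
for i in range(1,n):
    if st[i,4]>40:
        q=unproj(c,ce[i],.096)[0]; p.append(q); print(st[i],ce[i],q,T.inv().apply(q-e)*1e3)
for r in range(80,170,10):
    g=c["img"][r].astype(float).min(1); d=np.gradient(g); a=d[255:283].argmax()+255; b=d[283:310].argmin()+283
    print(r,a,b,T.inv().apply(unproj(c,[((a+b)/2,r)],e[2])-e)[0,:2]*1e3)
E
python3 rd.py
```

```text
[0.4638 0.1108 0.2004] 92.4301822636299 [-0.0002 -0.0006 -1.    ] [-0.2887  0.1747 -1.0504]
[197  87  42  10 181] [217.9834  91.4696] [0.4123 0.2069 0.096 ] [ 98.2094 -47.2908 104.4015]
[316  87  40   9 214] [335.7243  90.9766] [0.502 0.211 0.096] [ 98.5317  42.4421 104.3468]
80 271 308 [89.4341  4.6813]
90 271 307 [85.3756  4.4882]
100 272 307 [81.2629  4.7281]
110 272 307 [77.0936  4.7524]
120 272 307 [72.8658  4.7772]
130 274 288 [68.5764  1.0181]
140 274 288 [64.2249  1.0152]
150 273 289 [59.8081  1.0122]
160 272 290 [55.3236  1.0091]
```

>>> {"name": "apply_moves", "arguments": {"steps": [[[-3,-0.15,0,0,0,0,5],[-6,-0.36,0,0,0,0,5],[-8.8,-0.36,0,0,0,0,5],[-8.8,-0.36,4,0,0,0,5],[-8.8,-0.36,8,0,0,0,5],[-8.8,-0.36,11,0,0,0,5],[-8.8,-0.36,12.4,0,0,0,5],[-8.8,-0.36,12.4,0,0,0,5]]]}}

```text
time: 21.72
eef_pos: [0.4616, 0.0229, 0.0738]
ee_rot: [-2.17, -2.267, 0.007]
force: [-0.6, 0.7, -0.7]
width: 0.169
finger_force: 30.0
```

>>> {"name": "apply_moves", "arguments": {"steps": [[[0,0,0,0,0,0,5],[0,0,0,0,0,0,5],[0,0,0,0,0,0,5]]]}}

```text
time: 21.97
eef_pos: [0.4647, 0.0239, 0.0781]
ee_rot: [2.171, 2.269, 0.003]
force: [0.7, -0.6, -0.3]
width: 0.169
finger_force: 30.0
```

```bash
cat > fin.py <<'E'
from h import *
np.set_printoptions(precision=4,suppress=True,linewidth=200)
o=robot.observe();T=R.from_rotvec(o["ee_rot"]); e=o["eef_pos"];M=T.as_matrix(); print(e,np.degrees(np.arctan2(M[1,0],M[0,0])),M[2],o["force"])
b=np.array([.4572,.2090]); # camera bias removed: beam in true frame
print("target from tool",np.round(T.inv().apply(np.r_[b,.0757]-e)*1e3,2),"tip",e+T.apply([.1263,0,0]))
E
python3 fin.py
```

```text
[0.4647 0.0239 0.0781] 92.52523237484029 [ 0.      0.0026 -1.    ] [ 0.744  -0.6487 -0.2977]
target from tool [185.27   0.65   2.43] tip [0.4591 0.1501 0.0781]
```

>>> {"name": "apply_moves", "arguments": {"steps": [[[0,-0.05,0.2,0,0,0,5],[1.5,-0.05,0.2,0,0,0,5],[3,-0.05,0.2,0,0,0,5],[4.5,-0.05,0.2,0,0,0,5],[5.5,-0.05,0.2,0,0,0,5],[5.9,-0.05,0.2,0,0,0,5],[5.9,-0.05,0.2,0,0,0,5],[5.9,-0.05,0.2,0,0,0,5]]]}}

```text
time: 22.63
eef_pos: [0.4605, 0.0822, 0.0749]
ee_rot: [2.171, 2.27, -0.0]
force: [1.0, 0.4, -1.0]
width: 0.172
finger_force: 30.0
```

>>> {"name": "apply_moves", "arguments": {"steps": [[[0,0,0,0,0,0,5],[0,0,0,0,0,0,5],[0,0,0,0,0,0,5],[0,0,0,0,0,0,5]]]}}

```text
time: 22.97
eef_pos: [0.4604, 0.0822, 0.0747]
ee_rot: [2.173, 2.269, -0.0]
force: [-0.4, -0.8, -0.7]
width: 0.173
finger_force: 30.0
```

```bash
python3 fin.py; python3 - <<'E'
from h import *
np.set_printoptions(precision=4,suppress=True,linewidth=200)
s=robot.capture("scene"); t=robot.capture("top"); o=robot.observe(); T=R.from_rotvec(o["ee_rot"]); tip=o["eef_pos"]+T.apply([.1263,0,0])
for n,c in (("top",t),("scene",s)):
    P=proj(c,np.r_[[tip],[[.5024,.211,.096],[.4125,.207,.096]]]); print(n,P)
    B=cv2.cvtColor(c["img"],cv2.COLOR_RGB2HSV).astype(int); u0,v0=P[0].astype(int)-[30,22]
    for r in range(v0,v0+44):
        h,s_,v=B[r,u0:u0+60].T
        print(r,u0,"".join("Y" if 22<h[i]<34 and s_[i]>150 and v[i]>120 else "w" if (s_[i]<50 and v[i]>190) else "g" if (s_[i]<60 and v[i]>80) else "t" if 12<h[i]<35 and s_[i]>90 and v[i]>90 else "k" if v[i]<50 else "." for i in range(60)))
E
```

```text
[0.4604 0.0822 0.0747] 92.4929414321654 [-0.0002 -0.0002 -1.    ] [-0.4173 -0.8245 -0.7123]
target from tool [126.86   2.3   -1.01] tip [0.4549 0.2083 0.0747]
top [[198.8443 249.5157]
 [197.3963 230.7379]
 [197.9484 264.4153]]
227 168 .....................gggggggtttwwwwwwg..k...................
228 168 .....................gwwggggtttwwwwwwg......................
229 168 .....................gwgwgggtt.gwwwwwg......................
230 168 .....................gwggwwgtttwwwwwwg..ggg.................
231 168 ...................gggwwgwwgtt.wwwwwwg..ggggg...............
232 168 .................gwgggwwwwwwtttgwwwwwg..ggggg...............
233 168 .................gwwggwwwwwwtttwwwwwwg..ggwgg...............
234 168 .................gwwggwwwwwwtttwwwwwwgg.ggwwgg..............
235 168 .................gwwggwwwwwwtttwwwwwwgg.ggwgggg.............
236 168 .................gwwggwwwwwwtttwwwwgggg..gwgwgg.............
237 168 .................gwwwggggggg.ttgggggggg..gwwwgg.g...........
238 168 ..................gwwwggggg......ggggggg.ggwwggg............
239 168 ..................gwwwggggggggggggggg
[... 4568 characters left out ...]
..........
243 358 .....ggggggggggggggggggggggggggg.kkkkkkkkkkkkkk.............
244 358 .....ggggggggggggggggggggggggggg.kkkkkkkkkkkkkk.............
245 358 .....ggggggggggggggggggggggggggg.kkkkkkkkkkkkk.g............
246 358 ....gggggggggggggggggggggggggggg.kkkkkkkkkkkk.gggg..........
247 358 ....gggggggggggggggggggggggggggg..kkkkkkkkkk.gggwww.........
248 358 ....ggggggggggggggggggggggggggggg...kkkkkkkk.ggwwwwww.......
249 358 ...gggggggggggggggggggggggggggggggg...kkkkk.ggwwwwwwwww.....
250 358 .gggggggggggggggggggggggggggggggggggg..kkk.ggwwwwwwwwwwww...
251 358 gwggggggggggggggggggggggggggggggggggggg...ggwwwwwwwwwwwwwg..
252 358 wwwggggggggggggggggggggggggggggggggggggggggwwwwwwwwwwwwwwg..
```

>>> {"name": "apply_moves", "arguments": {"steps": [[[0.04,0.08,-0.08,0,0,0,5],[0.04,0.08,-0.08,0,0,0,5],[0.04,0.08,-0.08,0,0,0,5],[0.04,0.08,-0.08,0,0,0,5],[0.04,0.08,-0.08,0,0,0,5],[0.04,0.08,-0.08,0,0,0,5],[0.04,0.08,-0.08,0,0,0,5],[0.04,0.08,-0.08,0,0,0,5]]]}}

```text
time: 23.73
eef_pos: [0.4612, 0.0832, 0.0756]
ee_rot: [2.172, 2.27, -0.0]
force: [0.4, 0.0, -0.6]
width: 0.17
finger_force: 30.0
```

```bash
python3 fin.py; python3 -c "
from bench import robot
import numpy as np
print(np.abs(robot.observe()['joint_vel']).max())"
```

```text
[0.4612 0.0832 0.0756] 92.54245934402812 [-0.  0. -1.] [ 0.4312  0.0024 -0.5556]
target from tool [125.89   1.59  -0.11] tip [0.4556 0.2093 0.0756]
0.0017381915575751714
```

```bash
python3 -c "
from bench import robot
print(robot.close_job())"
```

```text
the job is handed in; nothing more can be done
None
```

The job is handed in at about 24 s: by force readings and camera measurements the former is seated in the nest and was gauged to the collar stop, and the rod is held still and level with its tip within about 1 mm of the beam's middle; the judge's verdict has not been returned.

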